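# Find the ripe avocado with the firmness gauge

### The job

One of the three avocados is ripe: find out which with the firmness gauge, pressing it upright and gently (never over 2 kg) onto the top of a fruit's fat end until its foot rests firmly on the skin, held there a moment, to see whether the sprung pin sinks into the flesh or is pushed back into the gauge. Put the gauge back upright in its stand. Lay the ripe avocado gently on the bamboo coaster, same side up, its fat end over the middle; leave the hard ones lying in the tray and the other things where they are.

Things in the scene. Friction and masses are not known exactly. Their poses are not given: they have to be found in the camera images.
- gauge_head (a point): Hand firmness gauge (145 g), upright and loose in the hole of the wooden stand. Point on its axis, mid-way up its black ribbed head (grip here: 30 mm diameter, 46 mm tall, 23 mm above and below this point). Under the head a flange (50 mm diameter, 4 mm thick), then a metal sleeve (32 mm diameter, 38 mm long). Round; z up.
- gauge_foot (a point): Centre of the gauge's flat foot, a ring 32 mm outside, 24 mm inside, at the sleeve's lower end, 65 mm below gauge_head. The sprung round-ended steel pin, 8 mm diameter, sticks out 10 mm below this point; its spring is 0.9 N per mm.
- gauge_pin (a joint): How far the pin is pushed up into the gauge (m), 0 at rest, 0.013 at its stop; a ringed stem rises as much from the head's top. With the foot on the skin (about 2 mm below the fruit's very top, which bulges into the foot): a hard avocado gives 2 mm and pushes the pin in 10 mm, at 9 N; the ripe one gives 9 mm and pushes it in 3.5 mm, at 3 N.
- stand: Fixed dark wooden block, 80 x 80 mm, 62 mm high, with an upright round hole in its middle, 40 mm diameter, 56 mm deep. The gauge hangs in it, flange on the block's top, foot then 24 mm and gauge_head 89 mm above the desk. Origin: middle of the underside; z up.
- tray: Fixed grey moulded-pulp fruit tray, 150 x 372 mm, floor 6 mm thick, rim 16 mm high; two 14 mm high ribs, 60 mm either side of its middle, make three bays in a row along its y axis, with one avocado in each. Origin: middle of the underside; z up.
- avocado_a_mid (a point): One of three look-alike avocados, 190 g, 96 mm long, lying on its side in a bay of the tray; one is ripe, two are hard, and their bays change. Point: centre of its fat end, which is 64 mm across (y), its underside 32 mm below and its top, where it is tested, 32 to 40 mm above (fruits differ in thickness). It reaches 36 mm to +x and 60 mm to -x (thin stem end). z up.
- avocado_b_mid (a point): One of three look-alike avocados, 190 g, 96 mm long, lying on its side in a bay of the tray; one is ripe, two are hard, and their bays change. Point: centre of its fat end, which is 64 mm across (y), its underside 32 mm below and its top, where it is tested, 32 to 40 mm above (fruits differ in thickness). It reaches 36 mm to +x and 60 mm to -x (thin stem end). z up.
- avocado_c_mid (a point): One of three look-alike avocados, 190 g, 96 mm long, lying on its side in a bay of the tray; one is ripe, two are hard, and their bays change. Point: centre of its fat end, which is 64 mm across (y), its underside 32 mm below and its top, where it is tested, 32 to 40 mm above (fruits differ in thickness). It reaches 36 mm to +x and 60 mm to -x (thin stem end). z up.
- avocado_a_flesh (a joint): How far the flesh at the top of the fat end is pressed in (m), 0 untouched. Hard flesh springs back when let go; ripe flesh yields at 3 N and keeps the dent.
- avocado_b_flesh (a joint): How far the flesh at the top of the fat end is pressed in (m), 0 untouched. Hard flesh springs back when let go; ripe flesh yields at 3 N and keeps the dent.
- avocado_c_flesh (a joint): How far the flesh at the top of the fat end is pressed in (m), 0 untouched. Hard flesh springs back when let go; ripe flesh yields at 3 N and keeps the dent.
- coaster_top (a point): Centre of the upper face of a fixed round bamboo coaster, 104 mm diameter, 8 mm thick, lying flat on the desk.
- jam_pot: Bystander: black ceramic jam pot with fitted lid, 70 mm diameter, 82 mm tall. Origin: middle of the underside.
- cup: Bystander: small white mug, 62 mm diameter, 58 mm tall. Origin: middle of the underside.
- spoon: Bystander: stainless demitasse spoon, 112 mm long, lying flat. Origin: middle of the spoon's underside.
- pepper_mill: Bystander: dark wooden pepper mill, 52 mm diameter, 130 mm tall. Origin: middle of the underside.
- egg_cup: Bystander: white egg cup, 48 mm diameter, 58 mm tall. Origin: middle of the underside.
Not all that is in view belongs to the job. Leave any turquoise or yellow look-alike of the part that bears gauge_head alone.

How it is judged (in metres and radians):
On the way:
1. the gauge stands upright on the ripe avocado, within 9 mm of the top of its fat end, foot down on the skin with more than 4 N, pin sunk over 5 mm into the flesh (((horizontal distance between gauge_foot and avocado_a_mid below 0.009 m and angle between gauge_foot's own z axis and vertical below 0.17 rad and contact force between gauge and avocado_a above 4 N and value of joint avocado_a_flesh above 0.005 m) or (horizontal distance between gauge_foot and avocado_b_mid below 0.009 m and angle between gauge_foot's own z axis and vertical below 0.17 rad and contact force between gauge and avocado_b above 4 N and value of joint avocado_b_flesh above 0.005 m) or (horizontal distance between gauge_foot and avocado_c_mid below 0.009 m and angle between gauge_foot's own z axis and vertical below 0.17 rad and contact force between gauge and avocado_c above 4 N and value of joint avocado_c_flesh above 0.005 m))), for 0.3 s.
At the end, for the whole second after the job is handed in: Gauge upright in its stand (8 mm, flange down to 4 mm, tilt under 0.12 rad); the avocado that took the dent (over 5 mm) at rest on the coaster, same side up (tilt under 0.3 rad), centre of its fat end within 22 mm of the coaster's centre; the others within 20 mm of their starts (horizontal distance between gauge_foot and stand below 0.008 m and height (world z) of gauge_foot between 0.02 and 0.028 m and angle between gauge_foot's own z axis and vertical below 0.12 rad and linear speed of gauge below 0.02 m/s and ((value of joint avocado_a_flesh above 0.005 m and horizontal distance between avocado_a_mid and coaster_top below 0.022 m and z of avocado_a_mid in the frame of coaster_top between 0.028 and 0.036 m and angle between avocado_a_mid's own z axis and vertical below 0.3 rad and linear speed of avocado_a below 0.02 m/s and distance of each of avocado_b_mid, avocado_c_mid from where it was at the start of the episode below 0.02 m) or (value of joint avocado_b_flesh above 0.005 m and horizontal distance between avocado_b_mid and coaster_top below 0.022 m and z of avocado_b_mid in the frame of coaster_top between 0.028 and 0.036 m and angle between avocado_b_mid's own z axis and vertical below 0.3 rad and linear speed of avocado_b below 0.02 m/s and distance of each of avocado_a_mid, avocado_c_mid from where it was at the start of the episode below 0.02 m) or (value of joint avocado_c_flesh above 0.005 m and horizontal distance between avocado_c_mid and coaster_top below 0.022 m and z of avocado_c_mid in the frame of coaster_top between 0.028 and 0.036 m and angle between avocado_c_mid's own z axis and vertical below 0.3 rad and linear speed of avocado_c below 0.02 m/s and distance of each of avocado_a_mid, avocado_b_mid from where it was at the start of the episode below 0.02 m))); the robot touches nothing.
It fails at once if the gauge is pressed on an avocado with more than 20 N (the fruit is bruised) (contact force between gauge and avocado_a above 20 N or contact force between gauge and avocado_b above 20 N or contact force between gauge and avocado_c above 20 N).
It fails at once if an avocado is dropped or thrown onto the coaster (faster than 0.5 m/s close above it) ((horizontal distance between avocado_a_mid and coaster_top below 0.06 m and z of avocado_a_mid in the frame of coaster_top below 0.06 m and linear speed of avocado_a above 0.5 m/s) or (horizontal distance between avocado_b_mid and coaster_top below 0.06 m and z of avocado_b_mid in the frame of coaster_top below 0.06 m and linear speed of avocado_b above 0.5 m/s) or (horizontal distance between avocado_c_mid and coaster_top below 0.06 m and z of avocado_c_mid in the frame of coaster_top below 0.06 m and linear speed of avocado_c above 0.5 m/s)).
It fails at once if a bystander is pushed more than 30 mm or tipped over (distance of any of jam_pot, cup, spoon, pepper_mill, egg_cup from where it was at the start of the episode above 0.03 m or angle between any of jam_pot, cup, pepper_mill, egg_cup's own z axis and vertical above 0.5 rad).
It also fails if it takes over 72 s, if anything falls off the work surface, if the arm or the gripper's body presses on something with over 40 N, if the wrist force passes 120 N, or if a joint passes its speed limit or range.

### The arm

A 7-joint arm with a two-finger parallel gripper is mounted at the origin on the work surface. World frame = base frame: x ahead of the robot, y to its left, z up, the work surface at z = 0. Lengths are in m, angles in degrees, forces in N, time in s.
With the tool pointing down it reaches from about 0.35 to 0.9 m from the base axis. Payload 8.1 kg.
Tool frame: the origin (TCP) lies on the front face of the gripper's body, between the roots of the fingers; the fingertips stand 66 mm ahead of it and the grasp point (between the pads) lies 47 mm ahead of it; z points along the fingers, x is the direction in which the jaws open and shut, and the axes are right-handed (so a half turn about z gives the same grasp; the last joint's range is limited). The gripper opens to 92 mm and grips with 3 to 60 N. Pads are 19 mm wide; open, the fingers measure 130 mm over their backs; the gripper's body (75 mm by 190 mm) begins 47 mm behind the grasp point.
Start: joints at [62.189, 24.895, 1.432, 90.138, -0.665, 64.973, -4.303], TCP at [0.233, -0.58, 0.292] pointing down, gripper open.
Joint ranges: [-149.89, 149.89], [-25.12, 119.58], [-72.63, 75.52], [4.76, 147.25], [-75.54, 255.54], [6.69, 114.76], [-157.13, 157.13]. Speed limits (degrees/s): [127.2, 127.2, 172.46, 172.46, 180, 180, 180].

### API

Orientations are given as [roll, pitch, yaw] about the fixed x, y, z axes, in that order (R = Rz(yaw) Ry(pitch) Rx(roll)).
In Python, from station import move_ptp, move_l, move_joints, command_gripper, hold, ik, snapshot, camera_info, Unreachable, sign_off, current_t, current_joints, current_joint_velocities, current_effort, current_ee_pos, current_tcp_rot, current_contact_force, current_torque, current_width gives the robot as it stands. Calls block until the motion is done:
- move_ptp(position, orientation): joint-space move of the TCP to a pose.
- move_l(position, rot=None, feed=0.15): straight line of the TCP; rot=None keeps the orientation; feed is the mean speed in m/s.
- move_joints(angles): joint-space move.
- command_gripper(opening): finger opening in m; the grip force is fixed at half the most; returns when the fingers have stopped.
- hold(seconds).
- ik(position, orientation): joint angles nearest the present ones, or None.
- snapshot(name): name is "scene" or "top"; returns the picture (480x640x3 uint8, red, green, blue); there is no depth.
- camera_info(name): a dict with "mtx" (3x3 intrinsics, pixels), "world_to_cam" (4x4, takes a point from world to camera coordinates). Camera axes: x right, y down, z forward; pixel columns grow to the right and rows downward; lengths in m; the calibration is good to about 2 mm. A picture is of the moment at which its call begins. camera_info takes no time and is no camera call.
A pose or a line that the arm cannot do raises Unreachable and nothing moves.
- sign_off(): hands the job in, once; it reports no verdict.
Readings, each from a call of its own:
- current_t(): time.
- current_joints(): joint angles.
- current_joint_velocities(): joint speeds.
- current_effort(): joint torques, N m.
- current_ee_pos(): TCP position.
- current_tcp_rot(): TCP orientation.
- current_contact_force(): force on the tool from outside, world axes, zero at the start.
- current_torque(): the same for the moment, N m.
- current_width(): finger opening in m.
Only numpy, scipy, OpenCV 4.12 (cv2) and the standard library are available. Lean on these libraries where they do the work, as an engineer would, in place of code of your own. Each camera call takes 0.05 s, during which the arm holds its last target.

## Working session

There is one attempt and no reset: what is moved stays moved. The work goes in short steps, each a Python script; the robot and the scene stay as the last script left them, time stands still between calls to the robot, and variables do not carry over. Pictures are saved under pics/ and viewed, and the job is handed in when it is done.

```bash
ls; mkdir -p pics
python3 - <<'E'
from station import *
import cv2,numpy as np
for n in("scene","top"):
    im=snapshot(n); cv2.imwrite(f"pics/{n}0.png",im[:,:,::-1]); c=camera_info(n); print(n,np.round(c["mtx"],1).tolist(),np.round(c["world_to_cam"],4).tolist())
print(current_t(),current_ee_pos(),current_tcp_rot(),current_width(),current_contact_force())
E
```

```text
pics
scene [[595.3, 0.0, 323.9], [0.0, 595.3, 234.7], [0.0, 0.0, 1.0]] [[0.0478, 0.9987, -0.017, -0.023], [0.8313, -0.0492, -0.5536, -0.3789], [-0.5537, 0.0123, -0.8326, 1.7685], [0.0, 0.0, 0.0, 1.0]]
top [[481.8, 0.0, 318.7], [0.0, 481.8, 237.7], [0.0, 0.0, 1.0]] [[-0.0033, -1.0, 0.0087, 0.013], [-0.9935, 0.0023, -0.1134, 0.5332], [0.1134, -0.009, -0.9935, 0.9757], [0.0, 0.0, 0.0, 1.0]]
0.1 [ 0.23327061 -0.57944631  0.29154207] [ 1.79993646e+02  7.82624367e-02 -6.80712999e+01] 0.09189048638408139 [-0.02929426 -0.37793949 -0.0573874 ]
```

View pics/scene0.png

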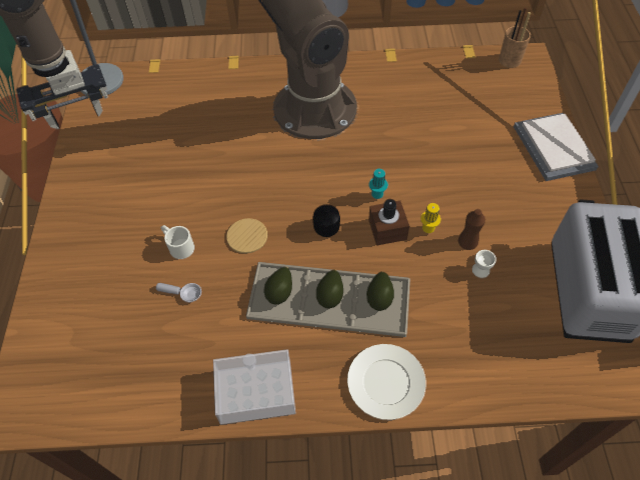

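View pics/top0.png

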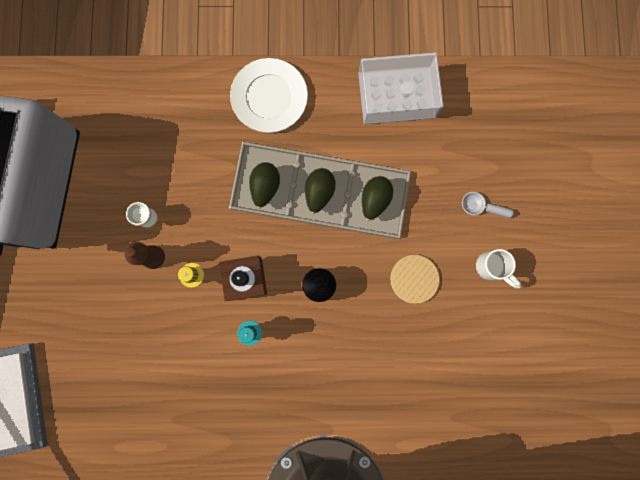

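The scene shows a tray with three avocados, at top-view pixels (264,184), (320,189) and (377,197). The coaster is at (415,279).

Candidates for the gauge in the top view:
- black head in the wooden stand (241,278)
- yellow look-alike (190,275)
- turquoise look-alike (250,333)
- black jam pot (319,285)
- pepper mill (145,255)

I choose the black one in the stand and will check it in a crop.

Run:
```python
import cv2,numpy as np
t=cv2.imread("pics/top0.png"); s=cv2.imread("pics/scene0.png")
a=cv2.resize(t[225:345,170:350],(780,520),interpolation=cv2.INTER_CUBIC); cv2.imwrite("pics/c1.png",a)
b=cv2.resize(t[135:245,225:420],(780,440),interpolation=cv2.INTER_CUBIC); cv2.imwrite("pics/c2.png",b)
b=cv2.resize(s[160:260,290:490],(800,400),interpolation=cv2.INTER_CUBIC); cv2.imwrite("pics/c3.png",b)
```

```text
(no output)
```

View pics/c1.png

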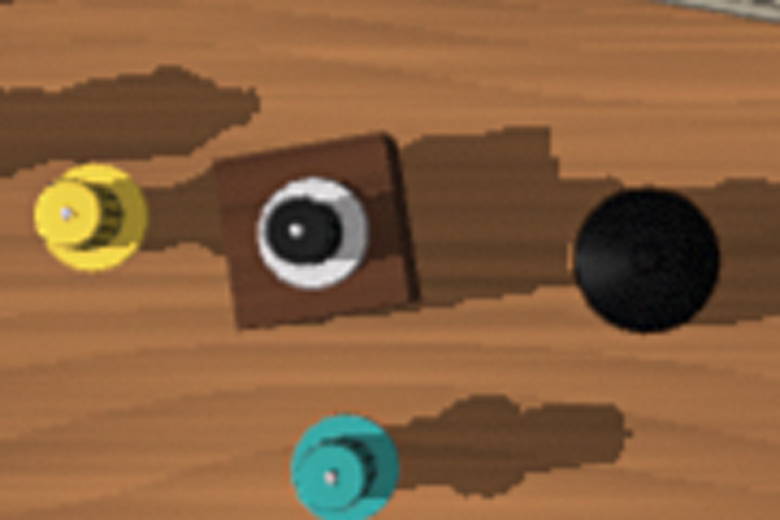

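View pics/c2.png

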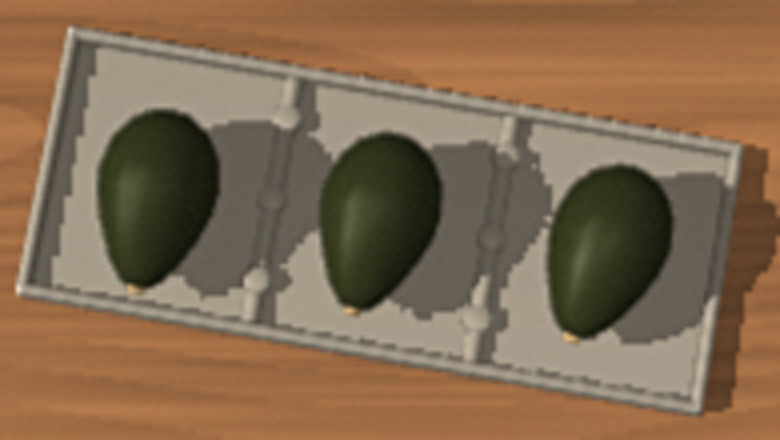

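View pics/c3.png

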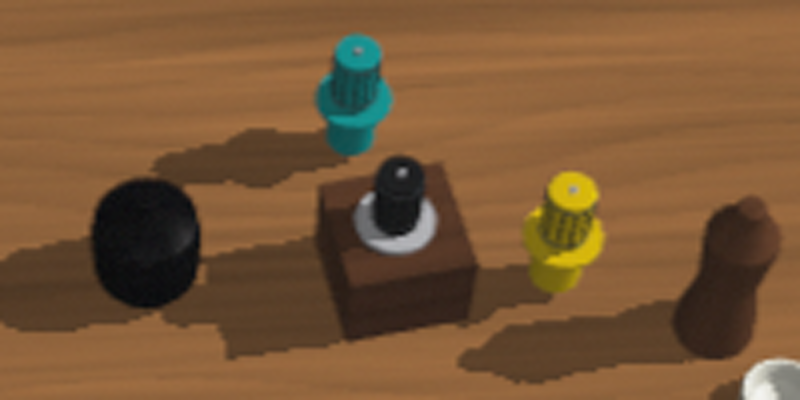

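The crop confirms it: the gauge is the black ribbed head on a grey flange in the dark wooden block, head top at top-view pixel (238.5,278). Next I'll localise everything.

```bash
cat > h.py <<'E'
import cv2,numpy as np
from station import *
CAM={n:camera_info(n) for n in("scene","top")}
def proj(n,P):
    c=CAM[n];W=np.array(c["world_to_cam"]);P=np.atleast_2d(P);q=P@W[:3,:3].T+W[:3,3]
    q=q@np.array(c["mtx"]).T; return q[:,:2]/q[:,2:]
def unproj(n,uv,z):
    c=CAM[n];W=np.array(c["world_to_cam"]);R=W[:3,:3];o=-R.T@W[:3,3]
    d=R.T@np.linalg.inv(c["mtx"])@np.array([uv[0],uv[1],1]); return o+d*(z-o[2])/d[2]
E
cat > loc.py <<'E'
from h import *
from scipy.optimize import least_squares
print("head T",unproj("top",(238.5,278.1),.113),"S",unproj("scene",(390.25,203.25),.113))
print("flange T",unproj("top",(242.2,278.8),.066),"S",unproj("scene",(389.2,214.7),.066))
I={n:cv2.imread(f"pics/{n}0.png") for n in CAM}
def hull_mask(n,P,s=4):
    p=proj(n,P)
    return cv2.convexHull(p.astype(np.float32))[:,0]
# masks
def green(im):
    b,g,r=[im[:,:,i].astype(int) for i in range(3)]
    return ((g>=r)&(g>b+8)&(g<110)).astype(np.uint8)
M={}
for n in CAM:
    m=green(I[n]); k,l,st,c=cv2.connectedComponentsWithStats(m)
    o=[(c[i][0],c[i][1],st[i][4],i) for i in range(1,k) if 300<st[i][4]<3000 and 180<c[i][0]<460 and 100<c[i][1]<400]
    print(n,[tuple(np.round(q,1)) for q in o])
    cs=[]
    for q in o:
        mm=cv2.morphologyEx((l==q[3]).astype(np.uint8),cv2.MORPH_CLOSE,np.ones((5,5)))
        cs.append((q[0],cv2.findContours(mm,cv2.RETR_EXTERNAL,cv2.CHAIN_APPROX_NONE)[0][0]))
    cs.sort(key=lambda a:a[0]); M[n]=[c for _,c in cs]
M["scene"]=M["scene"][::-1]  # top left = +y = scene right
u=np.linspace(0,2*np.pi,48);v=np.linspace(0,np.pi,24);U,V=np.meshgrid(u,v)
S=np.c_[(np.sin(V)*np.cos(U)).ravel(),(np.sin(V)*np.sin(U)).ravel(),np.cos(V).ravel()]
def shape(x,y,yaw,h,rs):
    E=S*np.where(S[:,:1]>0,[[.036,.032,1]],[[.032,.032,1]])
    E[:,2]=np.where(S[:,2]>0,S[:,2]*h,S[:,2]*.032)
    s=S*[rs,rs,rs]+[-.060+rs,0,0]
    P=np.r_[E,s]; c,d=np.cos(yaw),np.sin(yaw)
    return np.c_[x+c*P[:,0]-d*P[:,1],y+d*P[:,0]+c*P[:,1],P[:,2]+.038]
def resid(p,i,out=False):
    r=[]
    for n in CAM:
        q=cv2.convexHull(proj(n,shape(*p)).astype(np.float32))
        for pt in M[n][i][::2,0]:
            d=cv2.pointPolygonTest(q,(float(pt[0]),float(pt[1])),True); r.append(d-0.5)
    return np.array(r)
for i in range(3):
    m=M["top"][i].mean((0,1)); c=unproj("top",m,.04)
    f=least_squares(resid,[c[0]+.01,c[1],-.1,.036,.012],args=(i,),diff_step=1e-3,x_scale=[.01,.01,.2,.005,.005],loss="soft_l1",bounds=([0,-1,-1,.030,.004],[1,1,1,.042,.025]))
    rr=resid(f.x,i);k=len(M["top"][i][::2]);print(i,np.round(f.x,4),"yaw",np.degrees(f.x[2]).round(1),"rms top",np.std(rr[:k]).round(2),rr[:k].mean().round(2),"scene",np.std(rr[k:]).round(2),rr[k:].mean().round(2))
# coaster
b=I["top"][:,:,:].astype(int)
for n,bx in(("top",(385,250,445,308)),("scene",(222,214,272,256))):
    hsv=cv2.cvtColor(I[n],cv2.COLOR_BGR2HSV); m=((hsv[:,:,2]>170)&(hsv[:,:,1]>60)).astype(np.uint8)
    z=np.zeros_like(m);z[bx[1]:bx[3],bx[0]:bx[2]]=m[bx[1]:bx[3],bx[0]:bx[2]]
    cc=max(cv2.findContours(z,0,cv2.CHAIN_APPROX_NONE)[0],key=cv2.contourArea);e=cv2.fitEllipse(cc);print("coaster",n,e,unproj(n,e[0],.008))
# tray rim corners from crop
for p in[(72,30),(742,148),(700,410),(20,290)]:
    print("tray",unproj("top",(p[0]/4+225,p[1]/4+135),.016).round(4))
for nm,p,z in[("jam",(319,285),.082),("turq",(249,334),.11),("yel",(187,274),.11),("mill",(132,253),.13)]: print(nm,unproj("top",p,z).round(3))
E
python3 loc.py
```

```text
head T [0.44716528 0.1644473  0.113     ] S [0.45012109 0.16276975 0.113     ]
flange T [0.44718841 0.16444307 0.066     ] S [0.4503265  0.16372905 0.066     ]
scene [(np.float64(278.3), np.float64(286.1), np.float64(768.0), np.float64(30.0)), (np.float64(329.7), np.float64(289.8), np.float64(763.0), np.float64(31.0)), (np.float64(380.1), np.float64(292.0), np.float64(782.0), np.float64(32.0))]
top [(np.float64(263.4), np.float64(183.1), np.float64(958.0), np.float64(1.0)), (np.float64(318.9), np.float64(188.8), np.float64(962.0), np.float64(2.0)), (np.float64(376.2), np.float64(196.5), np.float64(961.0), np.float64(3.0))]
0 [ 0.6549  0.1233 -0.235   0.042   0.0143] yaw -13.5 rms top 0.85 -0.09 scene 0.99 0.41
1 [ 0.6424  0.0073 -0.2669  0.042   0.014 ] yaw -15.3 rms top 0.76 0.04 scene 0.9 0.29
2 [ 0.6258 -0.1131 -0.3669  0.0407  0.0146] yaw -21.0 rms top 0.71 0.03 scene 0.87 0.4
coaster top ((414.06219482421875, 278.82379150390625), (47.50318145751953, 48.62558364868164), 143.0793914794922) [ 0.4477025  -0.19035066  0.008     ]
coaster scene ((247.01133728027344, 234.6685333251953), (32.156036376953125, 39.121490478515625), 80.48069763183594) [ 0.44972402 -0.19362725  0.008     ]
tray [0.7426 0.1745 0.016 ]
tray [ 0.677  -0.1869  0.016 ]
tray [ 0.5349 -0.1611  0.016 ]
tray [0.6001 0.2001 0.016 ]
jam [0.434 0.012 0.082]
turq [0.343 0.144 0.11 ]
yel [0.455 0.263 0.11 ]
mill [0.494 0.361 0.13 ]
```

```bash
cat >> h.py <<'E'
G=np.array([.4485,.1637]); C=np.array([.4487,-.192])
AV=[(.6549,.1233,-13.5),(.6424,.0073,-15.3),(.6258,-.1131,-21.0)]
def down(xy,zg,yaw): return [xy[0],xy[1],zg+.047],[180,0,yaw]
E
python3 - <<'E'
from h import *
for yaw in(75,-105,30,-60,-150,120):
    for xy in (G,AV[0],AV[2],C):
        q=ik(*down(xy,.2,yaw)); print(yaw,np.round(xy[:2],2),None if q is None else np.round(q).tolist())
E
```

```text
75 [0.45 0.16] [23.0, 28.0, -66.0, 110.0, 30.0, 61.0, 19.0]
75 [0.65 0.12] [16.0, 41.0, -54.0, 84.0, 34.0, 72.0, 33.0]
75 [ 0.63 -0.11] [30.0, 33.0, -38.0, 89.0, 22.0, 65.0, 62.0]
75 [ 0.45 -0.19] [46.0, 19.0, -37.0, 110.0, 14.0, 55.0, 78.0]
-105 [0.45 0.16] [6.0, 19.0, -41.0, 111.0, 15.0, 55.0, -147.0]
-105 [0.65 0.12] [-3.0, 32.0, -20.0, 86.0, 12.0, 64.0, -130.0]
-105 [ 0.63 -0.11] [8.0, 28.0, -4.0, 91.0, 2.0, 60.0, -102.0]
-105 [ 0.45 -0.19] [20.0, 15.0, -4.0, 112.0, 1.0, 53.0, -90.0]
30 [0.45 0.16] [20.0, 25.0, -61.0, 110.0, 26.0, 59.0, -22.0]
30 [0.65 0.12] [13.0, 39.0, -48.0, 84.0, 30.0, 70.0, -9.0]
30 [ 0.63 -0.11] [28.0, 32.0, -35.0, 90.0, 20.0, 64.0, 19.0]
30 [ 0.45 -0.19] [41.0, 18.0, -30.0, 110.0, 11.0, 55.0, 36.0]
-60 [0.45 0.16] [13.0, 21.0, -50.0, 111.0, 19.0, 57.0, -106.0]
-60 [0.65 0.12] [2.0, 34.0, -28.0, 85.0, 16.0, 65.0, -89.0]
-60 [ 0.63 -0.11] [15.0, 29.0, -14.0, 91.0, 8.0, 61.0, -61.0]
-60 [ 0.45 -0.19] [27.0, 16.0, -13.0, 111.0, 4.0, 53.0, -48.0]
-150 [0.45 0.16] [-76.0, 24.0, 67.0, 117.0, -27.0, 56.0, -145.0]
-150 [0.65 0.12] [-51.0, 45.0, 66.0, 90.0, -42.0, 73.0, -129.0]
-150 [ 0.63 -0.11] [2.0, 28.0, 5.0, 92.0, -3.0, 60.0, -142.0]
-150 [ 0.45 -0.19] [13.0, 15.0, 4.0, 112.0, -1.0, 53.0, -132.0]
120 [0.45 0.16] [20.0, 25.0, -61.0, 110.0, 26.0, 59.0, 68.0]
120 [0.65 0.12] [19.0, 44.0, -61.0, 84.0, 39.0, 75.0, 75.0]
120 [ 0.63 -0.11] [41.0, 42.0, -61.0, 88.0, 38.0, 73.0, 95.0]
120 [ 0.45 -0.19] [62.0, 27.0, -61.0, 109.0, 27.0, 60.0, 111.0]
```

Run:
```python
from h import *
move_ptp(*down(G,.20,-60)); command_gripper(.062)
print(current_t())
move_l(down(G,.091,0)[0],feed=.12)
print(current_ee_pos(),current_tcp_rot(),current_contact_force())
command_gripper(.02); print("w",current_width(),current_contact_force())
move_l(down(G,.11,0)[0],feed=.08)
print(current_width(),current_contact_force(),current_t())
for n in CAM: cv2.imwrite(f"pics/{n}1.png",snapshot(n)[:,:,::-1])
t=cv2.imread("pics/top1.png");s=cv2.imread("pics/scene1.png")
cv2.imwrite("pics/c4.png",np.hstack([cv2.resize(t[220:340,160:330],(400,282)),cv2.resize(s[140:260,310:480],(400,282))]))
```

```text
3.525
[0.44883998 0.16399315 0.1385664 ] [-1.79943938e+02 -4.46169836e-03 -5.99968086e+01] [0.55244438 0.35806321 0.034533  ]
w 0.02963122482218721 [-0.39162712  0.37141667  1.49547086]
0.029368858885134498 [ 0.36778268  0.74268722 -0.53103926] 5.5833
```

View pics/c4.png

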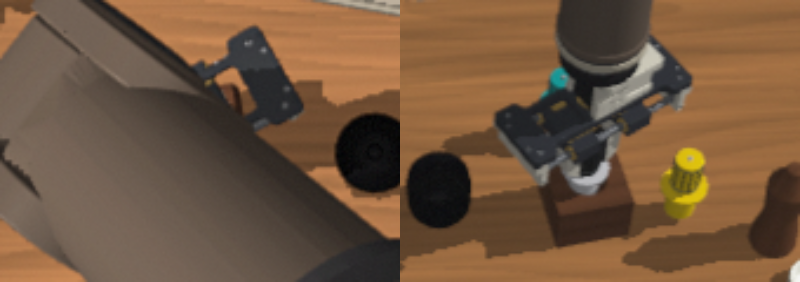

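The gauge's flange is lifting clear of the block, with the gauge gripped at a width of 29.4 mm. Now I'll test the first fruit.

```bash
cat > press.py <<'E'
from h import *
import sys
def F(n=3):
    f=[]
    for _ in range(n): f.append(current_contact_force()[2]); hold(.015)
    return np.mean(f)
def press(i):
    xy=AV[i][:2]
    p=current_ee_pos()
    move_l([p[0],p[1],.205+.047],feed=.2)
    move_ptp(*down(xy,.175,-60))
    move_l(down(xy,.162,0)[0],feed=.08); hold(.2); f0=F(8); print("base",f0,current_torque(),current_t())
    z=.162; z1=None; log=[]
    while z>.128:
        d=f=0
        f=F(2)-f0
        if f>.8 and z1 is None: z1=z
        d=0 if z1 is None else z1-z
        log.append((round(z*1000,1),round(float(f),1)))
        if f>(11 if f>20 else (7.5 if d<0 else 99)): break
        # ripe: plateau then rise -> stop 8; hard -> stop 11
        mid=[v for zz,v in log if z1 and 5.5e-3<=z1-zz/1e3<=8.5e-3]
        ripe=bool(mid) and np.mean(mid)<4.2
        lim=8 if ripe else 11
        if f>lim: break
        z-= .001 if d<.0085 else .0004
        move_l(down(xy,z,0)[0],feed=.03)
    hold(.3); fa=F(3)-f0; im={n:snapshot(n) for n in CAM}; hold(.3)
    print(log); print("hold F",fa,F(3)-f0,"mid",mid,"RIPE" if ripe else "HARD","z",z,current_ee_pos(),current_tcp_rot(),current_width())
    for n in CAM: cv2.imwrite(f"pics/{n}_p{i}.png",im[n][:,:,::-1])
    p=current_ee_pos(); move_l([p[0],p[1],.175+.047],feed=.06)
    print("t",current_t(),current_width())
press(int(sys.argv[1]))
E
python3 press.py 0
python3 -c "
import cv2
s=cv2.imread('pics/scene_p0.png');cv2.imwrite('pics/c5.png',cv2.resize(s[190:340,280:480],(800,600)))"
```

```text
base -1.3736806275897284 [-0.04743895  0.01514747 -0.04156947] 7.8167
[(162.0, -0.1), (161.0, 0.3), (160.0, 0.4), (159.0, 0.3), (158.0, -0.0), (157.0, 0.1), (156.0, 0.0), (155.0, 0.3), (154.0, -0.0), (153.0, -0.0), (152.0, -0.3), (151.0, 0.1), (150.0, 0.9), (149.0, 1.0), (148.0, 1.7), (147.0, 2.0), (146.0, 3.8), (145.0, 3.0), (144.0, 4.2), (143.0, 5.1), (142.0, 5.7), (141.0, 6.5), (140.6, 6.8), (140.2, 6.7), (139.8, 6.9), (139.4, 7.6), (139.0, 8.1), (138.6, 8.3), (138.2, 8.3), (137.8, 8.9), (137.4, 11.3)]
hold F 10.898067313719986 10.77223450421017 mid [4.2, 5.1, 5.7] HARD z 0.13739999999999988 [0.6550993  0.12352647 0.18518129] [-1.79949236e+02 -1.39932473e-02 -5.99973625e+01] 0.029322751579937942
t 17.925 0.029465347290986748
```

View pics/c5.png

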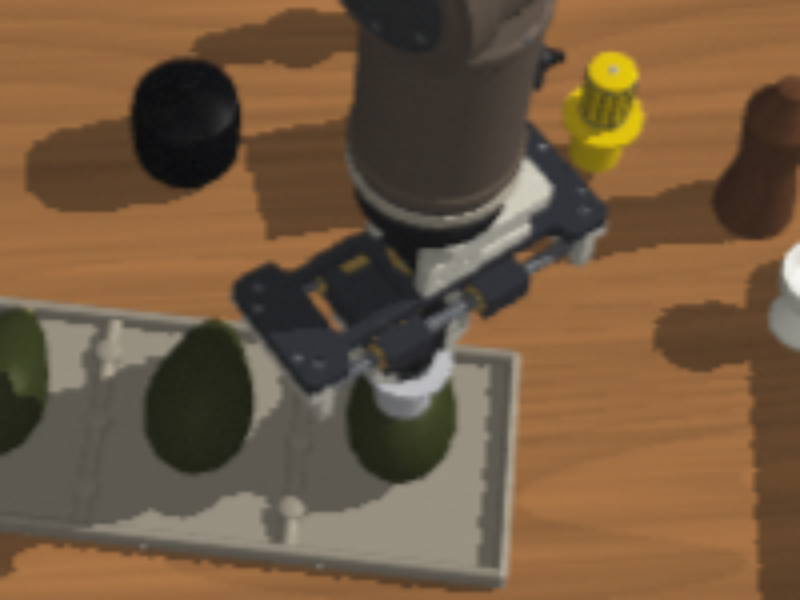

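The picture shows the gauge upright on the left-bay fruit, with its foot ring at about (380,292) in the full image. The force rose linearly to 9 N and then the foot made firm contact, so this one is hard. Next is the middle fruit.

```bash
sed -i 's/press(int/press(int/; s/z=.162; z1/z=.157; z1/; s/move_l(down(xy,.162,0)\[0\],feed=.08); hold(.2)/move_l(down(xy,.157,0)[0],feed=.08); hold(.2)/' press.py; python3 press.py 1
python3 -c "
import cv2
s=cv2.imread('pics/scene_p1.png');cv2.imwrite('pics/c6.png',cv2.resize(s[190:340,230:430],(800,600)))"
```

```text
base -1.051553422077248 [ 0.07687344 -0.01660873 -0.00686134] 19.4833
[(157.0, 0.1), (156.0, -0.5), (155.0, -0.2), (154.0, -0.6), (153.0, -0.2), (152.0, -0.2), (151.0, -0.3), (150.0, -0.3), (149.0, 1.0), (148.0, 1.4), (147.0, 2.5), (146.0, 2.4), (145.0, 1.9), (144.0, 2.5), (143.0, 2.5), (142.0, 2.2), (141.0, 2.7), (140.0, 2.1), (139.6, 2.0), (139.2, 2.7), (138.8, 3.0), (138.4, 2.3), (138.0, 3.5), (137.6, 6.4), (137.2, 9.7)]
hold F 9.366565781479677 9.30068677655779 mid [2.5, 2.2, 2.7] RIPE z 0.1371999999999999 [0.6426198  0.00748697 0.18501889] [-1.79957661e+02 -2.55541176e-02 -5.99995232e+01] 0.029678946777142366
t 27.9 0.02954533384681192
```

View pics/c6.png

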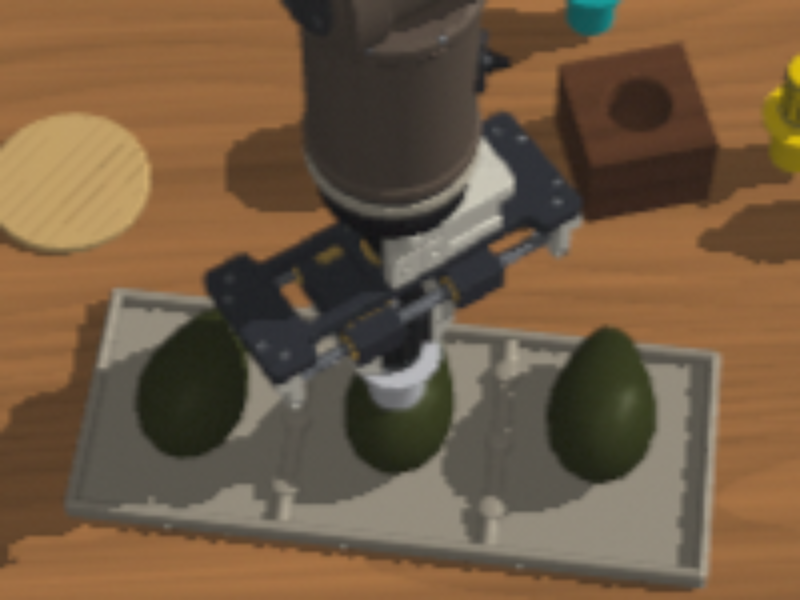

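The middle fruit gives a clear plateau at about 2.5 N, then sharp foot contact to 9.3 N, so it's ripe. The picture shows the foot on its fat end at about (329,289). Before returning the gauge I'll check the foot position and hole centre from the pictures.

Run:
```python
from h import *
a=np.linspace(0,6.28,60)
p=proj("scene",np.c_[.6426+.016*np.cos(a),.0075+.016*np.sin(a),np.full(60,.0702)])
print((p.min(0)-[230,190])*4,(p.max(0)-[230,190])*4)
p=proj("scene",np.c_[.6426+.025*np.cos(a),.0075+.025*np.sin(a),np.full(60,.1102)])
print((p.min(0)-[230,190])*4,(p.max(0)-[230,190])*4)
print("hole S",unproj("scene",(230+641/4,190+104/4),.062))
t=cv2.imread("pics/top_p1.png");cv2.imwrite("pics/c7.png",cv2.resize(t[130:320,200:440],(800,600)))
```

```text
[371.98165472 358.04387374] [428.23287514 407.53041822]
[354.45367486 308.98092722] [444.57078595 387.53016292]
hole S [0.45157708 0.16648917 0.062     ]
```

View pics/c7.png

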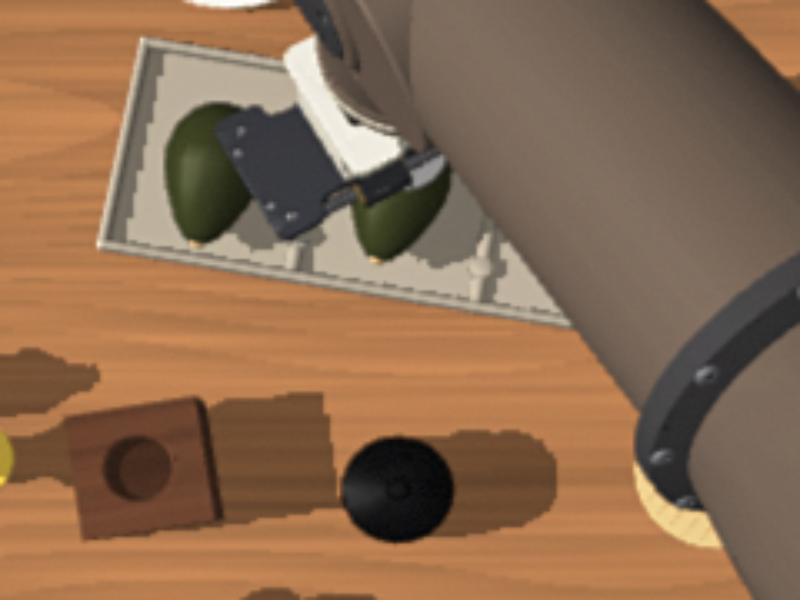

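```bash
python3 - <<'E'
from h import *
from press import F if False else None
E
cat > ret.py <<'E'
from h import *
def F(n=3):
    f=[]
    for _ in range(n): f.append(current_contact_force()); hold(.015)
    return np.mean(f,0)
H=G+[.001,.0015]
p=current_ee_pos(); move_l([p[0],p[1],.19+.047],feed=.2)
move_ptp(*down(H,.16,-60)); move_l(down(H,.145,0)[0],feed=.1); hold(.15); f0=F(6)
z=.145
while z>.0885:
    z-=.009 if z>.099 else .001
    move_l(down(H,z,0)[0],feed=.08); f=F(2)-f0
    print(round(z,4),f.round(1))
    if np.abs(f).max()>4 or (z<.095 and f[2]>2): break
print(current_ee_pos(),current_t())
E
python3 ret.py
```

```text
0.136 [-0.1  0.6 -0.2]
0.127 [-0.4 -0.3 -0.5]
0.118 [ 0.  -0.1  0.3]
0.109 [-0.8  0.3  0.6]
0.1 [-0.2  1.   0.6]
0.091 [-0.3  0.6  0.3]
0.09 [-3.4 -1.6 12.9]
[0.44942507 0.16526411 0.13754819] 31.7417  File "<stdin>", line 2
    from press import F if False else None
                        ^^
SyntaxError: invalid syntax
```

The gauge is seated, with the flange on the block. Now I'll release it, lift, and check.

Run:
```python
from h import *
p=current_ee_pos(); move_l([p[0],p[1],p[2]+.0008],feed=.02)
command_gripper(.062); print(current_contact_force(),current_width())
move_l([p[0],p[1],.19+.047],feed=.2); command_gripper(.09)
x,y,w=AV[1]
move_ptp(*down((x,y),.14,w+90))
for n in CAM: cv2.imwrite(f"pics/{n}2.png",snapshot(n)[:,:,::-1])
print(current_t(),current_joints(),current_width())
t=cv2.imread("pics/top2.png");s=cv2.imread("pics/scene2.png")
cv2.imwrite("pics/c8.png",np.hstack([cv2.resize(t[130:310,200:400],(400,360)),cv2.resize(s[170:350,240:440],(400,360))]))
```

```text
[0.07380829 0.41229103 0.10326635] 0.061820724220673154
36.1833 [ 33.75037898  51.9604135  -71.29889782  90.68648065  50.60007491
  74.92759148  29.70150019] 0.09028476714356706
```

View pics/c8.png

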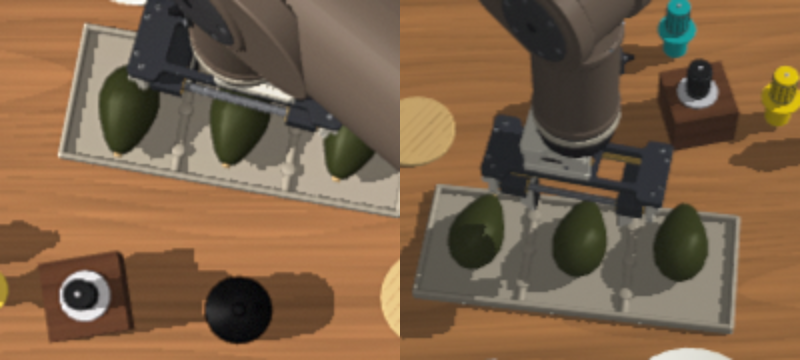

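The gauge is upright in its stand, flange on the block (crop (80,293) and (698,88)). Joint 3 is near its limit, so I'll take the half-turn grasp, which has more room.

Run:
```python
from h import *
x,y,w=AV[1]
for z in(.14,.04):
    for wy in (w+90,w-90):
        q=ik(*down((x,y),z,wy)); print(z,wy,None if q is None else np.round(q,1))
for wy in (w+90,w-90): print(np.round(ik(*down(C,.05,wy)),1))
```

```text
0.14 74.7 [ 33.8  52.  -71.3  90.7  50.6  74.9  29.7]
0.14 -105.3 [ 33.8  52.  -71.3  90.7  50.6  74.9  29.7]
0.04 74.7 [ 32.   57.8 -66.3  94.9  57.1  67.4  25.5]
0.04 -105.3 [-26.6  42.8  33.2 100.4 -30.9  46.3 -83.7]
[ 63.   47.7 -68.4 116.8  55.3  56.9  39.9]
[  35.6   30.1  -24.8  118.9   21.4   35.3 -109.2]
```

Run:
```python
from h import *
x,y,w=AV[1]
f0=current_contact_force()
move_l(down((x,y),.040,0)[0],feed=.12)
print(current_contact_force()-f0,current_ee_pos(),current_tcp_rot())
command_gripper(.05); print("w",current_width(),current_contact_force()-f0)
move_l(down((x,y),.055,0)[0],feed=.05); hold(.2)
print("w",current_width(),current_contact_force()-f0)
move_l(down((x,y),.17,0)[0],feed=.15)
for n in CAM: cv2.imwrite(f"pics/{n}3.png",snapshot(n)[:,:,::-1])
print(current_t(),current_width())
t=cv2.imread("pics/top3.png");s=cv2.imread("pics/scene3.png")
cv2.imwrite("pics/c9.png",np.hstack([cv2.resize(t[110:290,220:420],(400,360)),cv2.resize(s[170:350,240:440],(400,360))]))
```

```text
[-0.70504049 -0.38120894  0.26343898] [0.64284807 0.00765289 0.08781939] [ 1.79943140e+02 -4.84411211e-02  7.47016589e+01]
w 0.06273288260144878 [-0.93696455 -0.03893711  3.2047068 ]
w 0.06261343510318208 [-0.79857889 -0.18581591 -2.04116596]
39.3833 0.06274310100315392
```

View pics/c9.png

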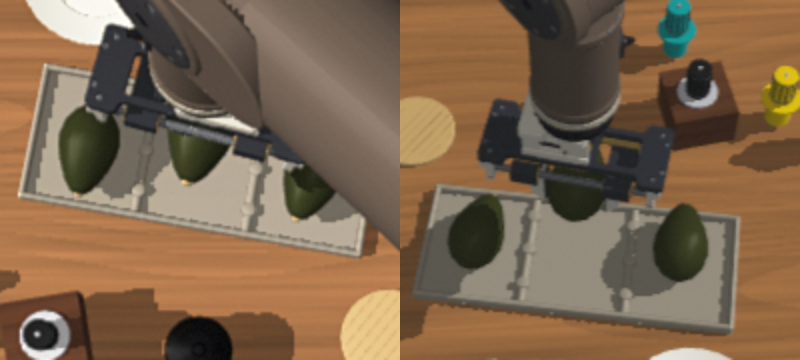

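The avocado is held (width 62.7 mm, load about 2 N) and lifted, and the hard ones haven't moved. Next is the placing.

Run:
```python
from h import *
w=AV[1][2]+90
for wy in(w,w-180,w-15,w+15,w-30):
    q=[ik(*down(C,z,wy)) for z in(.16,.042)]; print(wy,[None if a is None else np.round(a,0).tolist() for a in q])
move_ptp(*down(C,.15,w)); 
move_l(down(C,.060,0)[0],feed=.12); hold(.15)
f0=np.mean([current_contact_force() for _ in range(4)],0)
z=.060
while z>.0385:
    z-=.004 if z>.05 else .001
    move_l(down(C,z,0)[0],feed=.04); hold(.03); f=current_contact_force()-f0
    print(round(z,4),f.round(1))
    if f[2]>2.5: break
print(current_ee_pos(),current_t(),current_width())
```

```text
74.7 [[67.0, 37.0, -72.0, 111.0, 40.0, 62.0, 53.0], [62.0, 47.0, -66.0, 117.0, 55.0, 54.0, 40.0]]
-105.3 [[-9.0, 20.0, 34.0, 117.0, -14.0, 48.0, -73.0], [0.0, 30.0, 23.0, 122.0, -21.0, 32.0, -67.0]]
59.7 [[67.0, 36.0, -71.0, 111.0, 39.0, 62.0, 38.0], [61.0, 46.0, -65.0, 117.0, 54.0, 54.0, 26.0]]
89.7 [[61.0, 30.0, -61.0, 112.0, 32.0, 57.0, 75.0], [62.0, 47.0, -66.0, 117.0, 55.0, 55.0, 55.0]]
44.7 [[66.0, 36.0, -70.0, 111.0, 39.0, 62.0, 24.0], [60.0, 45.0, -63.0, 117.0, 53.0, 52.0, 12.0]]
0.056 [-0.7  0.3  1.2]
0.052 [ 0.3  0.1 -0.4]
0.048 [-0.5 -0.   0. ]
0.047 [0.  0.7 0.9]
0.046 [-0.6  0.3 -0.1]
0.045 [-0.6 -0.1  0.6]
0.044 [0.9 1.2 1.4]
0.043 [0.4 1.2 0.5]
0.042 [-0.   1.4  5.2]
[ 0.44883473 -0.19199369  0.08920017] 44.0583 0.06274395277152063
```

Run:
```python
from h import *
p=current_ee_pos(); move_l([p[0],p[1],p[2]+.0004],feed=.02)
command_gripper(.074);hold(.2);command_gripper(.09)
move_l([p[0],p[1],.25],feed=.15); 
move_ptp([.30,-.50,.30],[180,0,-68])
hold(.3)
for n in CAM: cv2.imwrite(f"pics/{n}4.png",snapshot(n)[:,:,::-1])
print(current_t(),current_contact_force())
```

```text
48.45 [-0.885023   -0.1577961   0.11891366]
```

View pics/top4.png

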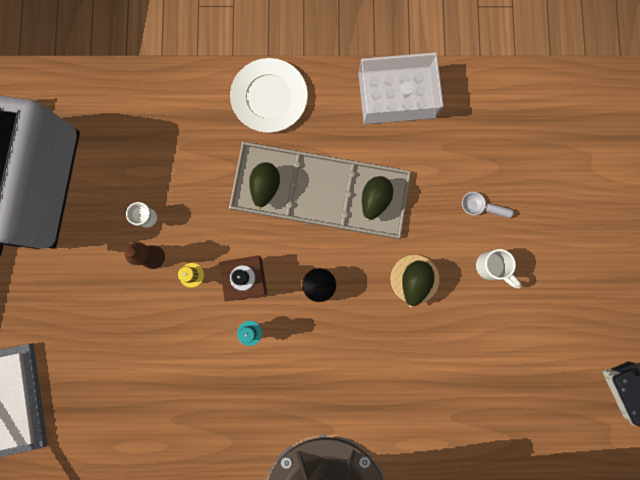

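View pics/scene4.png

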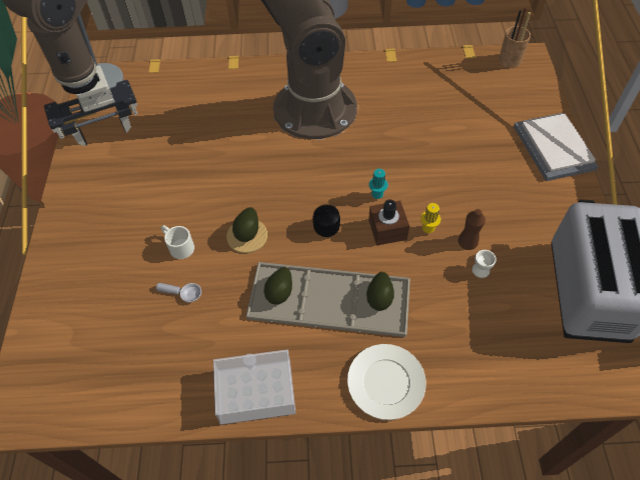

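Run:
```python
import re
s=open("loc.py").read().split("for i in range(3):")[0].replace('{n}0.png','{n}4.png').replace("180<c[i][0]<460 and 100<c[i][1]<400","180<c[i][0]<460 and 100<c[i][1]<400")
s=s.replace("P[:,2]+.038","P[:,2]+.040")
exec(s)
M["scene"]=M["scene"][::-1]
k={"top":2,"scene":0}
for n in CAM: print(n,[c.mean((0,1)).round(1) for c in M[n]])
M={n:[max(M[n],key=lambda c:-np.hypot(*(c.mean((0,1))-proj(n,[.449,-.192,.04])[0])))] for n in CAM}
f=least_squares(resid,[.449,-.192,-.26,.036,.012],args=(0,),diff_step=1e-3,x_scale=[.01,.01,.2,.005,.005],loss="soft_l1",bounds=([0,-1,-1,.030,.004],[1,1,1,.042,.025]))
print(f.x,np.std(f.fun),np.abs(f.fun).max())
```

```text
head T [0.44716528 0.1644473  0.113     ] S [0.45012109 0.16276975 0.113     ]
flange T [0.44718841 0.16444307 0.066     ] S [0.4503265  0.16372905 0.066     ]
scene [(np.float64(245.7), np.float64(225.0), np.float64(620.0), np.float64(32.0)), (np.float64(278.4), np.float64(286.1), np.float64(764.0), np.float64(33.0)), (np.float64(380.2), np.float64(291.9), np.float64(773.0), np.float64(34.0))]
top [(np.float64(263.4), np.float64(183.2), np.float64(960.0), np.float64(1.0)), (np.float64(376.2), np.float64(196.5), np.float64(959.0), np.float64(2.0)), (np.float64(417.2), np.float64(281.8), np.float64(996.0), np.float64(3.0))]
scene [array([245.9, 224.7]), array([278.6, 285.6]), array([380.2, 291.6])]
top [array([263.1, 183.5]), array([376. , 196.8]), array([417., 282.])]
[ 0.44710796 -0.19260681 -0.27584673  0.03580132  0.01084613] 0.8149932817541868 2.7645802558135806
```

The fat end is within about 2 mm of the coaster's centre and level, the hard fruits haven't moved, and the gauge is seated. Handing in.

```bash
python3 -c "
from station import *
sign_off(); print(current_t())"
```

```text
the job is handed in; nothing more can be done
the job is handed in; nothing more can be done
```

The ripe avocado is the one from the middle bay. It now lies on the coaster and the gauge is back upright in its stand. I handed the job in with the robot's clock at about 48 s.

- **Testing:** The left-bay fruit (+y) was hard: the force rose steadily to about 9 N, and I stopped at 11 N. The middle fruit was ripe: it levelled off at about 2.5 N, then the foot landed firmly and I held it at 9.3 N for over 0.6 s. I did not press the right-bay fruit, because only one of the three is ripe and the middle result was clear.
- **Gauge:** It seated with the flange on the block, with a brief 13 N push down on the block as it seated. The final pictures show it upright.
- **Avocado on the coaster:** A fit to the final pictures puts its fat end about 2 mm from the coaster's centre, same side up.
- **Everything else:** The two hard fruits moved less than 0.3 pixel between the first and last pictures. The bystander items look unmoved and the arm is clear of everything.
- **Disagreement:** The two cameras differed by 2–4 mm in position, which is inside the tolerances. The ripe fruit's dent depth was judged only from the force curve, not measured directly.

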